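Load the spacer collar on its carrier and hold the carrier up

ROBOT

A 6-joint arm with a two-finger parallel gripper is mounted at the origin on the work surface. World frame = base frame: x ahead of the robot, y to its left, z up, the work surface at z = 0. Lengths are in m, angles in rad, forces in N, time in s.
With the tool pointing down it reaches from about 0.3 to 0.875 m from the base axis. Payload 6.4 kg.
Tool frame: the origin (TCP) lies midway between the tips of the shut fingers; the grasp point (between the pads) lies 19 mm behind it; z points along the fingers, y is the line along which they close (so a half turn about z gives the same grasp; the last joint's range is limited). The gripper opens to 85 mm and grips with 20 to 120 N. Pads are 22 mm wide; open, the fingers measure 114 mm over their backs; the gripper's body (76 mm by 85 mm) begins 54 mm behind the grasp point. The pads swing forward as they close: fully open they stand 13 mm farther back than shut.
Start: joints at [-1.462, 0.181, 1.607, -0, 1.354, -0.206], TCP at [0.178, -0.547, 0.231] pointing down, gripper open.
Joint ranges: [-2.99, 2.99], [-0.89, 2.07], [0.3, 2.58], [-1.14, 4.28], [0, 2.63], [-3.12, 3.12]. Speed limits (rad/s): [2.57, 2.57, 3.01, 3.14, 3.14, 3.14].

INTERFACE

Orientations are given as a unit quaternion [x, y, z, w].
In Python, from workcell import r gives the robot as it stands.
- The arm moves only by the shell command python3 -m creep 'ROWS' [FORCE]. ROWS is a JSON object of lists of equal length, an entry for each row: "linear": the shift along the world's x, y, z in m, a list of three; "rot": the turn, a rotation vector about the world's x, y, z in rad, a list of three; "hand": the opening, from -1 (shut) to 1 (fully open). A call has 1 to 8 rows; each row is the pose to reach, as a shift and turn from the pose commanded when the call began; what a row does not reach only later rows make up. A row lasts 1/10 s, in which the tool goes at most 50 mm and 8.59 degrees, less where a joint would pass 70% of its speed; a pose out of reach is approached as far as the arm can. A call with a gripper value outside its range is refused whole. The fingers move at their own pace and stop on an object; FORCE is the grip in N (left out, the last holds). Time passes only in rows, so rows that repeat a pose let the fingers close. It gives the time, the measured TCP pose, the force, the opening and the grip force at its end, in the units of the state.
- r.observe(): the state, without advancing time (a new reading comes with each control period).
- r.read_camera(name): name is "scene" or "top" or "wrist"; returns a dict with "pixels" (400x640x3 uint8, red, green, blue), "K" (3x3 intrinsics, pixels), "R" (3x3) and "t" (3): a world point X has camera coordinates R X + t; the wrist camera has in their place "tool_from_camera" (4x4, takes a point from camera to tool coordinates, whose origin is the TCP and whose axes are the flange's). Camera axes: x right, y down, z forward; pixel columns grow to the right and rows downward; lengths in m; the calibration is good to about 2 mm. A picture is of the moment at which its call begins: read the wrist's pose just before it. There is no depth.
- r.job_done(): hands the job in; it is judged then, once.
The state is a dict: "time": time; "joint_pos": joint angles; "qd": joint speeds; "tau": joint torques, N m; "eef_pos": TCP position; "eef_rot": TCP orientation; "force": force on the tool from outside, world axes, zero at the start; "wrist_torque": the same for the moment, N m; "grip_width": finger opening in m; "finger_force": force on a finger pad.
Only numpy, scipy, OpenCV 4.12 (cv2) and the standard library are available. Lean on these libraries where they do the work, as an engineer would, in place of code of your own. Each camera call takes 0.05 s, during which the arm holds its last target. There are 200 camera calls.

TASK

Slide the loose steel spacer collar that matches the one already on the wooden carrier down over the carrier's empty post until it sits on the base, and let go of it. Then take the carrier by its handle, lift it about 10 cm clear of the bench and hold it there steady and level with both collars on their posts; finish while still holding it up in the air, do not put it down. Keep the carrier from tipping throughout, and leave the small collar, the paint pail, the timber offcut and the brush where they are.

Things in the scene. Friction and masses are not known exactly. Their poses are not given: they have to be found in the camera images.
- carrier: Loose wooden carrier, about 0.38 kg, on the bench at any yaw. Ply base 120 (x) by 260 (y) by 15 mm thick. Two upright dowel posts, 28 mm diameter, 50 mm high above the base (top 5 mm tapers to 20), at y = -90 mm (empty) and y = +90 mm (carries a collar). At y = 0 a bow handle: uprights at x = -45 and +45 mm, 12 thick in x, 34 wide in y, 126 high, and a bar. Origin: centre of the underside; z up.
- handle (a point): Centre of the handle's wooden bar, 22 x 22 mm in section, 115 mm above the carrier's underside. Axes as the carrier's: the bar runs along x with 78 mm free between the two uprights, and is pinched across y (22 mm thick).
- empty_post_foot (a point): Foot of the empty post: on its axis, on the base's upper face (15 mm above the carrier's underside). A collar that sits right home has its origin here. Axes as the carrier's.
- full_post_foot (a point): Foot of the other post, which carries the stored collar; same height, axes as the carrier's.
- collar: The loose steel spacer collar to load: outside diameter 50 mm, bore 32 mm, 25 mm high, about 0.22 kg, lying flat on the bench with its bore upright. Origin: centre of its underside; z up along the bore.
- stored_collar: Equal steel collar (50 mm outside, 32 mm bore, 25 mm high, about 0.22 kg) already seated on the full post. Origin: centre of its underside.
- small_collar: Bystander: a clearly smaller steel collar, 36 mm outside, 18 mm bore, 16 mm high, flat on the bench; too small for the posts. Origin: centre of its underside.
- paint_pail: Bystander: open white plastic pail, 116 mm across the rim, 130 mm high, standing on the bench. Origin: centre of its underside.
- offcut: Bystander: piece of pale timber 70 x 150 x 45 mm (x, y, z) lying on the bench. Origin: centre of its underside.
- brush: Bystander: paint brush, roughly 200 mm long, lying on the bench along its x axis, handle to -x.
Things that resemble listed ones, but are neither listed nor needed, are in the scene too. Leave any pink or red look-alike of the collar alone.

How it is judged:
On the way, in this order (a step that is already met when the one before it is completed fails the run):
1. the matching collar sits right down on the base over the empty post, let go, with the carrier still standing on the bench (distance between collar and empty_post_foot below 0.007 m and contact force between the fingers and collar below 0.2 N and height (world z) of carrier below 0.01 m), for 0.2 s.
2. the carrier is held by the gripper, level, about 10 cm clear of the bench (60 to 150 mm) for 0.5 s (height (world z) of carrier between 0.06 and 0.15 m and angle between carrier's own z axis and vertical below 0.1 rad and contact force between the fingers and carrier above 3 N), for 0.5 s.
At the end, for the whole second after the job is handed in: The gripper holds the carrier by its handle, underside 60 to 150 mm above the bench, within 0.1 rad of level, at rest (under 20 mm/s, 0.1 rad/s), touching neither pail nor offcut; both collars sit home on their posts (within 7 mm of the post's foot), untouched by the fingers (all of step 2 and linear speed of carrier below 0.02 m/s and angular speed of carrier below 0.1 rad/s and horizontal distance between the grasp point and handle below 0.045 m and contact force between carrier and paint_pail below 0.1 N and contact force between carrier and offcut below 0.1 N and contact force between the fingers and collar below 0.2 N and contact force between the fingers and stored_collar below 0.2 N and distance between collar and empty_post_foot below 0.007 m and distance between stored_collar and full_post_foot below 0.007 m); the arm keeps its last pose, push and grip.
It fails at once if the carrier tips more than 0.26 rad (15 degrees) (angle between carrier's own z axis and vertical above 0.26 rad).
It fails at once if a bystander is moved more than 30 mm (distance of any of small_collar, paint_pail, offcut, brush from where it was at the start of the episode above 0.03 m).
It also fails if it takes over 61 s, if anything falls off the work surface, if the arm or the gripper's body presses on something with over 40 N, if the wrist force passes 120 N, or if a joint passes its speed limit or range.

## Working session

There is one attempt and no reset: what is moved stays moved. The work goes in short steps, Python scripts to look and compute and a shell command to move; the robot and the scene stay as the last step left them, time stands still between calls to the robot, and variables do not carry over. Pictures are saved under pics/ and viewed, at most 10 in all, crops included, and the job is handed in when it is done.

```bash
mkdir -p pics; ls; python3 - <<'E'
from workcell import r
import cv2,numpy as np,pickle
d={}
for n in("top","scene"):
    c=r.read_camera(n);d[n]=c
    cv2.imwrite(f"pics/{n}0.png",c["pixels"][:,:,::-1]);print(n,c["K"].tolist(),np.round(c["R"],3).tolist(),c["t"])
pickle.dump(d,open("cam.pkl","wb"))
o=r.observe();print(o["time"],o["eef_pos"],o["eef_rot"],o["force"],o["grip_width"])
E
```

```text
pics
top [[430.50056418398003, 0.0, 328.27808380740015], [0.0, 430.50056418398003, 198.6704379238373], [0.0, 0.0, 1.0]] [[0.029, -1.0, -0.003], [-0.987, -0.029, -0.157], [0.157, 0.007, -0.988]] [0.00239243 0.58225333 1.18077587]
scene [[433.4962750843823, 0.0, 321.72228396682243], [0.0, 433.4962750843823, 202.5107977328488], [0.0, 0.0, 1.0]] [[0.456, 0.89, -0.001], [0.546, -0.281, -0.789], [-0.703, 0.36, -0.614]] [-0.26762682 -0.24504012  1.70757956]
0.1 [ 0.17800892 -0.54623724  0.23047294] [ 9.87638161e-01  1.56748956e-01  4.50832339e-05 -7.91037841e-04] [-0.30764695  0.42235443 -0.40766522] 0.08553346873004432
```

View pics/top0.png

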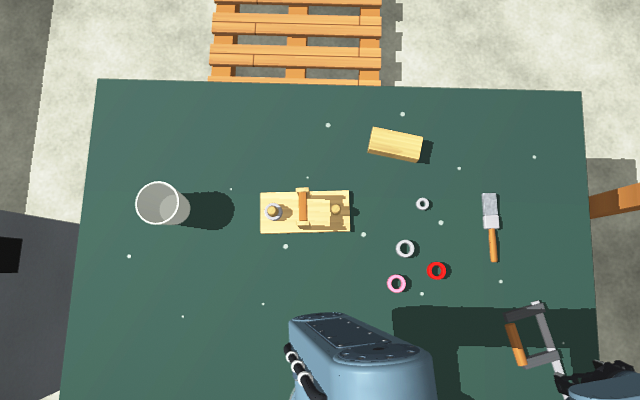

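View pics/scene0.png

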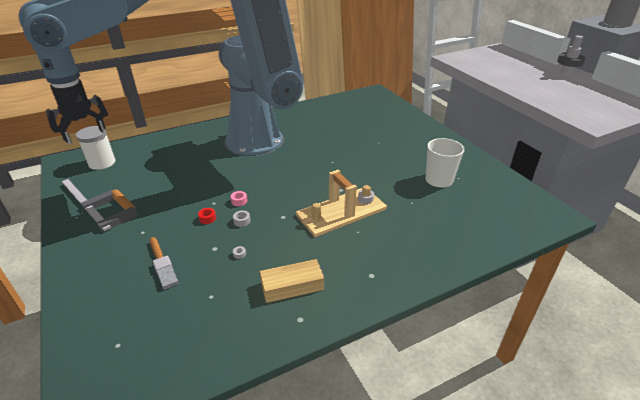

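The top picture shows the steel collar at (405,248), the small one at (423,204), pink and red look-alikes at (397,284) and (437,271). The carrier spans (260..352, 190..234), with the empty post at (336,210) on the right, the full post at (274,212) and the bar at (303,205). The scene view agrees: collar at (241,218), empty post at (317,212).

```bash
cat > h.py <<'E'
import numpy as np
from scipy.spatial.transform import Rotation as Ro
def ray(c,uv,z,pose=None):
    """world point on plane z seen at pixel uv; pose=(pos,quat) of tool for wrist camera"""
    d=np.linalg.solve(c["K"],[uv[0],uv[1],1.])
    if pose is None: R,o=c["R"].T,-c["R"].T@c["t"]
    else:
        T=c["tool_from_camera"];W=Ro.from_quat(pose[1]).as_matrix()
        R=W@T[:3,:3];o=W@T[:3,3]+pose[0]
    d=R@d; return o+d*(z-o[2])/d[2]
def proj(c,X,pose):
    T=c["tool_from_camera"];W=Ro.from_quat(pose[1]).as_matrix()
    p=T[:3,:3].T@(W.T@(np.array(X)-pose[0])-T[:3,3]);p=c["K"]@p;return p[:2]/p[2]
E
python3 - <<'E'
import pickle;from h import *
from workcell import r
d=pickle.load(open("cam.pkl","rb"));t=d["top"];s=d["scene"]
for n,uv,z in[("collar",(405,248),.025),("small",(423,204),.016),("emptypost",(336,210),.065),("fullpost",(272,211),.065),("bar",(303,204),.126),("pink",(397,284),.025),("red",(437,271),.025),("cA",(260,193),.015),("cB",(350,190),.015),("cC",(353,232),.015),("cD",(262,234),.015)]:
    print(n,ray(t,uv,z).round(3))
print("scene collar",ray(s,(241,217),.025),"post",ray(s,(317,205),.065))
o=r.observe();c=r.read_camera("wrist");print(c["tool_from_camera"].round(3).tolist(),c["K"].tolist(), Ro.from_quat(o["eef_rot"]).as_matrix().round(3))
E
```

```text
collar [ 0.45  -0.203  0.025]
small [ 0.579 -0.257  0.016]
emptypost [ 0.548 -0.003  0.065]
fullpost [0.54  0.175 0.065]
bar [0.553 0.086 0.126]
pink [ 0.348 -0.181  0.025]
red [ 0.388 -0.293  0.025]
cA [0.598 0.22  0.015]
cB [ 0.614 -0.043  0.015]
cC [ 0.492 -0.055  0.015]
cD [0.478 0.208 0.015]
scene collar [ 0.45856433 -0.20567198  0.025     ] post [ 5.56275626e-01 -1.39549484e-04  6.50000000e-02]
[[0.0, -0.962, -0.273, 0.068], [1.0, 0.0, 0.001, -0.001], [-0.001, -0.273, 0.962, -0.143], [0.0, 0.0, 0.0, 1.0]] [[332.0309837845392, 0.0, 322.576672767101], [0.0, 332.0309837845392, 198.69720504411472], [0.0, 0.0, 1.0]] [[ 0.951  0.31  -0.   ]
 [ 0.31  -0.951  0.002]
 [ 0.    -0.002 -1.   ]]
```

```bash
python3 -m creep '{"linear":[[0.03,0.035,0],[0.06,0.07,0],[0.09,0.105,0],[0.12,0.14,0],[0.15,0.18,0],[0.18,0.22,0],[0.21,0.26,0],[0.24,0.295,0]],"rot":[[0,0,0.14],[0,0,0.28],[0,0,0.42],[0,0,0.56],[0,0,0.7],[0,0,0.84],[0,0,0.98],[0,0,1.12]],"hand":[1,1,1,1,1,1,1,1]}' 20
python3 -m creep '{"linear":[[0.02,0.03,-0.02],[0.034,0.048,-0.05],[0.034,0.048,-0.05],[0.034,0.048,-0.05]],"rot":[[0,0,0.14],[0,0,0.18],[0,0,0.18],[0,0,0.18]],"hand":[1,1,1,1]}'
python3 - <<'E'
from workcell import r
from h import *;import cv2,pickle
o=r.observe();c=r.read_camera("wrist");p=(o["eef_pos"],o["eef_rot"])
pickle.dump((c,p),open("w1.pkl","wb"))
im=c["pixels"][:,:,::-1].copy();cv2.imwrite("pics/w1.png",im)
R=Ro.from_quat(p[1]).as_matrix();print(p[0],R[:,1],R[:,2],o["joint_pos"])
print(proj(c,(.452,-.204,.025),p))
E
```

```text
time: 0.95
eef_pos: [0.4188, -0.2496, 0.2313]
eef_rot: [0.752, 0.66, 0.0, -0.0]
force: [0.5, -0.7, 0.0]
grip_width: 0.0854
finger_force: 0.0
time: 1.35
eef_pos: [0.4517, -0.2033, 0.1808]
eef_rot: [0.691, 0.723, -0.0, -0.001]
force: [-0.0, -0.3, 0.3]
grip_width: 0.0857
finger_force: 0.0
[ 0.45170673 -0.20325756  0.18080878] [ 0.99899571  0.04477576 -0.00164404] [-1.68021775e-03  7.70350009e-04 -9.99998292e-01] [-6.62673755e-01  5.62788351e-02  1.85235763e+00 -4.51672941e-04
  1.23475476e+00 -7.07314528e-01]
[323.99708047 183.76216833]
```

View pics/w1.png

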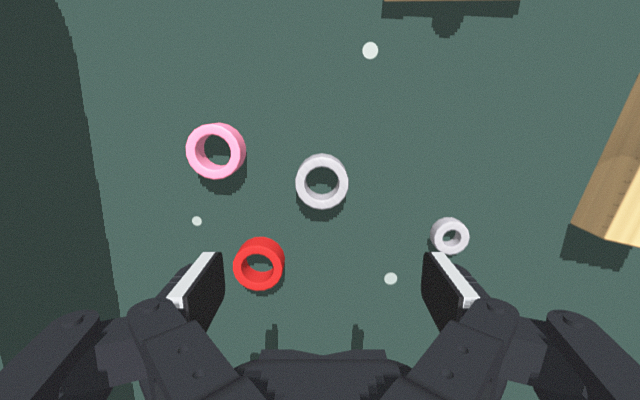

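The steel collar is at (322,180) in the wrist view, within 3 mm of expectation; pink at (216,151), red at (259,265) and small at (451,236) are clear of the fingers' path.

```bash
python3 -m creep '{"linear":[[-0.002,0.003,-0.045],[-0.002,0.003,-0.09],[-0.002,0.003,-0.13],[-0.002,0.003,-0.16],[-0.002,0.003,-0.175],[-0.002,0.003,-0.175],[-0.002,0.003,-0.175]],"rot":[[0,0,0],[0,0,0],[0,0,0],[0,0,0],[0,0,0],[0,0,0],[0,0,0]],"hand":[1,1,1,1,1,1,0]}' 40
python3 -m creep '{"linear":[[0,0,0],[0,0,0],[0,0,0],[0,0,0],[0,0,0],[0,0,0]],"rot":[[0,0,0],[0,0,0],[0,0,0],[0,0,0],[0,0,0],[0,0,0]],"hand":[-1,-1,-1,-1,-1,-1]}' 40
```

```text
time: 2.1
eef_pos: [0.4507, -0.2024, 0.0075]
eef_rot: [0.692, 0.722, 0.0, 0.001]
force: [0.2, -0.9, -0.6]
grip_width: 0.073
finger_force: 0.0
time: 2.7
eef_pos: [0.4512, -0.2021, 0.0085]
eef_rot: [0.691, 0.722, -0.0, 0.002]
force: [-3.3, -0.3, 8.5]
grip_width: 0.0485
finger_force: 40.0
```

```bash
python3 -m creep '{"linear":[[0,0,0.02],[0,0,0.06],[0.02,0.02,0.10],[0.05,0.05,0.14],[0.08,0.08,0.16],[0.098,0.1,0.16],[0.098,0.1,0.16],[0.098,0.1,0.16]],"rot":[[0,0,0],[0,0,0],[0,0,0],[0,0,0],[0,0,0],[0,0,0],[0,0,0],[0,0,0]],"hand":[-1,-1,-1,-1,-1,-1,-1,-1]}' 40
python3 - <<'E'
from workcell import r
from h import *;import cv2,pickle
o=r.observe();c=r.read_camera("wrist");p=(o["eef_pos"],o["eef_rot"])
pickle.dump((c,p),open("w2.pkl","wb"))
im=c["pixels"][:,:,::-1].copy();cv2.imwrite("pics/w2.png",im)
R=Ro.from_quat(p[1]).as_matrix();print(p[0],R[:,1],R[:,2],o["joint_pos"],o["force"],o["grip_width"])
print(proj(c,(.55,-.003,.065),p))
E
```

```text
time: 3.5
eef_pos: [0.5481, -0.1001, 0.1668]
eef_rot: [0.691, 0.723, -0.0, 0.0]
force: [-0.7, 0.4, -2.8]
grip_width: 0.0485
finger_force: 42.4
[ 0.54813699 -0.10012565  0.16684227] [9.98946098e-01 4.58970282e-02 3.95090112e-04] [ 4.20994746e-04 -5.54742727e-04 -9.99999758e-01] [-3.93487020e-01  2.07545518e-01  1.71262663e+00 -3.73580141e-04
  1.22081901e+00 -4.39272082e-01] [-0.65460904  0.35033764 -2.7712658 ] 0.048543438806928636
[332.90518711  63.11461312]
```

View pics/w2.png

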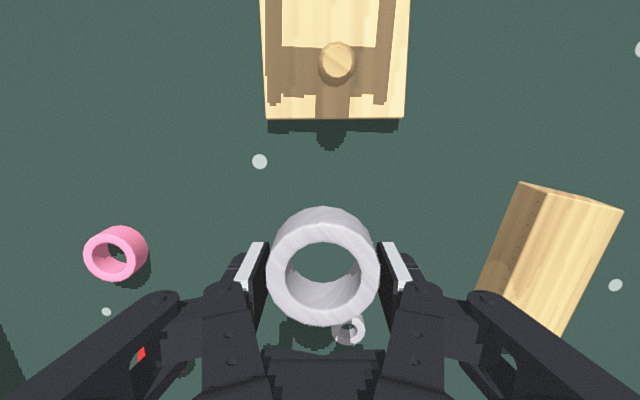

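```bash
python3 - <<'E'
from h import *;import cv2,pickle
c,p=pickle.load(open("w2.pkl","rb"));im=c["pixels"][:,:,::-1]
a=cv2.resize(im[20:125,255:415],None,fx=4,fy=4,interpolation=cv2.INTER_CUBIC)[:, :640]
b=cv2.resize(im[195:335,255:395],(300,300),interpolation=cv2.INTER_CUBIC)
b=cv2.copyMakeBorder(b,0,120,0,0,cv2.BORDER_CONSTANT)[:400]
cv2.imwrite("pics/z2.png",cv2.resize(np.hstack([a[:400],b]),(799,340)) if 0 else np.hstack([cv2.resize(a[:400],(500,312)),b[:312]]))
for n,uv,z in[("post",(337,58),.065),("frontmid",(335.5,118),.015),("fl",(267,118),.015),("fr",(404.5,117),.015),("collar top",(323,272),p[0][2]+.0165)]:print(n,ray(c,uv,z,p).round(4))
E
```

```text
post [5.526e-01 4.000e-04 6.500e-02]
frontmid [ 0.5559 -0.0414  0.015 ]
fl [ 0.4967 -0.0441  0.015 ]
fr [ 0.6153 -0.0378  0.015 ]
collar top [ 0.5475 -0.0987  0.1833]
```

View pics/z2.png

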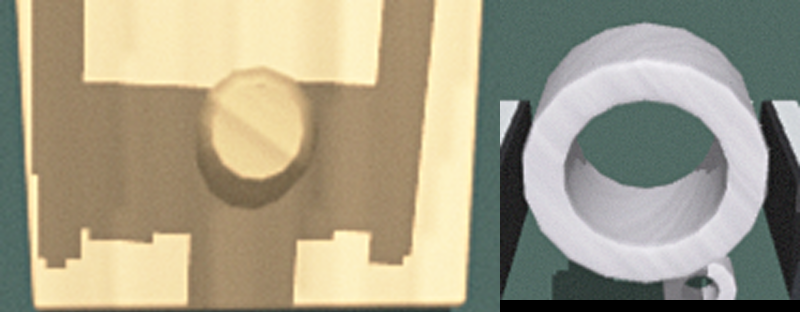

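Post top is at (337,59.5), base front corners at (267,118) and (404,117) (width 119 mm, correct), and the held collar is level and central at (323,275). The collar needs a shift of (+5.5, +99) mm.

```bash
python3 -m creep '{"linear":[[0.0055,0.035,0],[0.0055,0.07,0],[0.0055,0.0985,-0.02],[0.0055,0.0985,-0.05],[0.0055,0.0985,-0.08],[0.0055,0.0985,-0.08],[0.0055,0.0985,-0.08]],"rot":[[0,0,0],[0,0,0.007],[0,0,0.007],[0,0,0.007],[0,0,0.007],[0,0,0.007],[0,0,0.007]],"hand":[-1,-1,-1,-1,-1,-1,-1]}' 40
python3 -m creep '{"linear":[[0,0,-0.004],[0,0,-0.008],[0,0,-0.012],[0,0,-0.014]],"rot":[[0,0,0],[0,0,0],[0,0,0],[0,0,0]],"hand":[-1,-1,-1,-1]}' 40
python3 - <<'E'
from workcell import r
from h import *;import cv2,pickle
o=r.observe();c=r.read_camera("wrist");p=(o["eef_pos"],o["eef_rot"]);s=r.read_camera("scene")
pickle.dump((c,p),open("w3.pkl","wb"))
a=c["pixels"][100:400,120:520,::-1]
b=cv2.resize(s["pixels"][140:240,270:400,::-1],(390,300),interpolation=cv2.INTER_CUBIC)
cv2.imwrite("pics/w3.png",np.hstack([a,b]))
print(p[0],o["force"])
E
```

```text
time: 4.25
eef_pos: [0.5528, -0.0031, 0.0862]
eef_rot: [0.689, 0.724, -0.001, -0.001]
force: [0.3, -0.6, -1.7]
grip_width: 0.0487
finger_force: 42.5
time: 4.65
eef_pos: [0.5536, -0.0024, 0.0723]
eef_rot: [0.689, 0.725, 0.0, 0.0]
force: [-1.0, -0.0, -1.6]
grip_width: 0.0489
finger_force: 42.5
[ 0.55361843 -0.00237873  0.07234787] [-1.03110299 -0.01753654 -1.63057012]
```

View pics/w3.png

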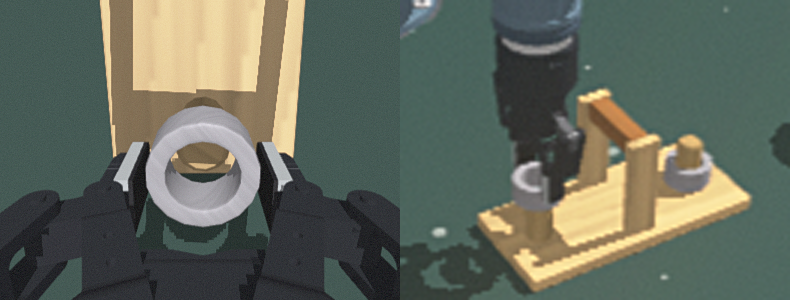

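The right half shows the collar just above the empty post's top. The left half shows the post in line with the bore. Lowering gently.

```bash
python3 -m creep '{"linear":[[0,0.0005,-0.004],[0,0.0005,-0.008],[0,0.0005,-0.012],[0,0.0005,-0.016],[0,0.0005,-0.016]],"rot":[[0,0,0],[0,0,0],[0,0,0],[0,0,0],[0,0,0]],"hand":[-1,-1,-1,-1,-1]}' 40
```

```text
time: 5.25
eef_pos: [0.553, -0.0016, 0.0554]
eef_rot: [0.689, 0.725, -0.0, -0.001]
force: [-0.0, -0.3, -2.3]
grip_width: 0.0487
finger_force: 42.5
```

```bash
python3 -m creep '{"linear":[[0,0,-0.006],[0,0,-0.012],[0,0,-0.018],[0,0,-0.024],[0,0,-0.028],[0,0,-0.031],[0,0,-0.031]],"rot":[[0,0,0],[0,0,0],[0,0,0],[0,0,0],[0,0,0],[0,0,0],[0,0,0]],"hand":[-1,-1,-1,-1,-1,-1,-1]}' 40
```

```text
time: 5.95
eef_pos: [0.5532, -0.0017, 0.0248]
eef_rot: [0.689, 0.725, -0.0, -0.0]
force: [0.2, -0.2, -1.9]
grip_width: 0.0487
finger_force: 42.5
```

```bash
python3 -m creep '{"linear":[[0,0,0],[0,0,0],[0,0,0],[0,0,0],[0,0,0.03],[0,0,0.07],[0,0,0.12],[0,0,0.16]],"rot":[[0,0,0],[0,0,0],[0,0,0],[0,0,0],[0,0,0],[0,0,0],[0,0,0],[0,0,0]],"hand":[0.4,0.7,1,1,1,1,1,1]}' 40
python3 -m creep '{"linear":[[0,-0.02,0.03],[0,-0.02,0.04],[0,-0.02,0.04]],"rot":[[0,0,0],[0,0,0],[0,0,0]],"hand":[1,1,1]}'
python3 - <<'E'
from workcell import r
from h import *;import cv2,pickle
o=r.observe();c=r.read_camera("wrist");p=(o["eef_pos"],o["eef_rot"])
pickle.dump((c,p),open("w4.pkl","wb"));cv2.imwrite("pics/w4.png",c["pixels"][:,:,::-1])
y=.05;ex,ey=np.array([np.cos(y),np.sin(y)]),np.array([-np.sin(y),np.cos(y)])
P=np.array([.553,-.001]);H=P+.09*ey
print(p[0],Ro.from_quat(p[1]).as_matrix()[:,1],o["joint_pos"],"handle",H)
for q in(P,H):print(proj(c,[*q,.04 if q is P else .126],p))
E
```

```text
time: 6.75
eef_pos: [0.554, -0.0018, 0.1881]
eef_rot: [0.689, 0.725, 0.0, 0.001]
force: [1.3, 0.1, -0.5]
grip_width: 0.0852
finger_force: 0.0
time: 7.05
eef_pos: [0.5545, -0.022, 0.227]
eef_rot: [0.689, 0.725, 0.001, 0.001]
force: [0.5, 0.1, -0.9]
grip_width: 0.0855
finger_force: 0.0
[ 0.55448667 -0.02204081  0.22700569] [0.99873605 0.05014158 0.00348245] [-2.53790881e-01  1.37552680e-01  1.66535157e+00  2.67864796e-04
  1.33512035e+00 -3.04014456e-01] handle [0.54850187 0.08888752]
[322.3033695  154.94223291]
[322.66160616  40.35949035]
```

View pics/w4.png

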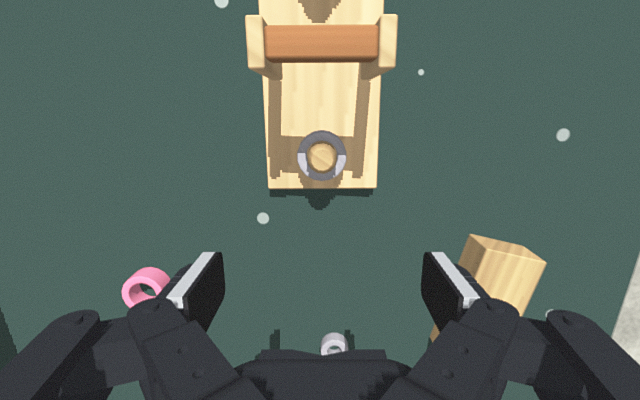

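The collar sits home over the empty post at (322,156), and the bar is at (322,40), as predicted. Now turn 90° over the handle.

```bash
python3 -m creep '{"linear":[[0,0.015,0],[-0.001,0.03,0],[-0.002,0.045,0],[-0.003,0.06,0],[-0.004,0.075,0],[-0.005,0.09,0],[-0.005,0.105,0],[-0.0055,0.111,0]],"rot":[[0,0,0.14],[0,0,0.28],[0,0,0.42],[0,0,0.56],[0,0,0.7],[0,0,0.84],[0,0,0.98],[0,0,1.12]],"hand":[1,1,1,1,1,1,1,1]}' 60
python3 -m creep '{"linear":[[0,0,0],[0,0,0],[0,0,-0.02],[0,0,-0.05],[0,0,-0.05],[0,0,-0.05]],"rot":[[0,0,0.14],[0,0,0.28],[0,0,0.42],[0,0,0.45],[0,0,0.45],[0,0,0.45]],"hand":[1,1,1,1,1,1]}'
python3 - <<'E'
from workcell import r
from h import *;import cv2,pickle
o=r.observe();c=r.read_camera("wrist");p=(o["eef_pos"],o["eef_rot"])
im=c["pixels"][:,:,::-1].copy();cv2.imwrite("pics/w5.png",im)
R=Ro.from_quat(p[1]).as_matrix();print(p[0],R[:,1],R[:,2],o["joint_pos"])
print(proj(c,(.5485,.0889,.126),p))
for uv in((320,200),(320,210),(330,200)):print(ray(c,uv,.126,p))
E
```

```text
time: 7.9
eef_pos: [0.5463, 0.0912, 0.2223]
eef_rot: [0.195, 0.981, -0.0, -0.003]
force: [0.3, 0.4, 0.1]
grip_width: 0.0856
finger_force: 0.0
time: 8.5
eef_pos: [0.5465, 0.0897, 0.1734]
eef_rot: [-0.025, 1.0, 0.0, -0.002]
force: [0.9, 0.1, 0.6]
grip_width: 0.0853
finger_force: 0.0
[0.54654097 0.08971113 0.17340725] [-4.94079675e-02  9.98778495e-01  6.08548525e-04] [-4.61437831e-03  3.81020367e-04 -9.99989281e-01] [-5.17192597e-02  1.96150872e-01  1.71181901e+00  1.50193481e-04
  1.23825070e+00 -1.67199444e+00]
[320.19857168 227.03066917]
[0.53135268 0.08795875 0.126     ]
[0.5376073  0.08825774 0.126     ]
[0.53105451 0.09392754 0.126     ]
```

View pics/w5.png

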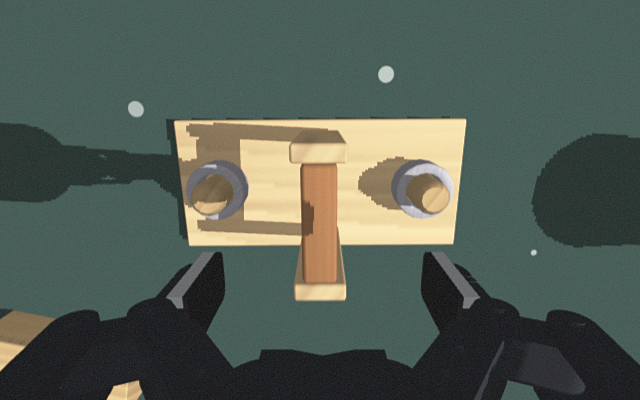

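Bar runs (319,164)–(319,284), its middle as predicted; fingers stand clear of both collars at (218,190) and (423,190).

```bash
python3 -m creep '{"linear":[[0.002,-0.001,-0.03],[0.002,-0.001,-0.055],[0.002,-0.001,-0.075],[0.002,-0.001,-0.075],[0.002,-0.001,-0.075]],"rot":[[0,0,0],[0,0,0],[0,0,0],[0,0,0],[0,0,0]],"hand":[1,1,1,1,0]}' 70
python3 -m creep '{"linear":[[0,0,0],[0,0,0],[0,0,0],[0,0,0],[0,0,0],[0,0,0],[0,0,0],[0,0,0]],"rot":[[0,0,0],[0,0,0],[0,0,0],[0,0,0],[0,0,0],[0,0,0],[0,0,0],[0,0,0]],"hand":[-0.2,-0.4,-0.6,-1,-1,-1,-1,-1]}' 70
```

```text
time: 9.05
eef_pos: [0.5508, 0.0883, 0.1015]
eef_rot: [-0.025, 1.0, -0.0, 0.001]
force: [-0.4, -0.2, 1.0]
grip_width: 0.0732
finger_force: 0.0
time: 9.85
eef_pos: [0.5509, 0.088, 0.1015]
eef_rot: [-0.025, 1.0, -0.0, 0.001]
force: [-0.9, -0.7, 5.9]
grip_width: 0.0207
finger_force: 70.6
```

```bash
python3 -m creep '{"linear":[[0,0,0.004],[0,0,0.012],[0,0,0.024],[0,0,0.038],[0,0,0.052],[0,0,0.066],[0,0,0.08],[0,0,0.09]],"rot":[[0,0,0],[0,0,0],[0,0,0],[0,0,0],[0,0,0],[0,0,0],[0,0,0],[0,0,0]],"hand":[-1,-1,-1,-1,-1,-1,-1,-1]}' 80
python3 -m creep '{"linear":[[0,0,0.006],[0,0,0.01],[0,0,0.01],[0,0,0.01],[0,0,0.01],[0,0,0.01],[0,0,0.01],[0,0,0.01]],"rot":[[0,0,0],[0,0,0],[0,0,0],[0,0,0],[0,0,0],[0,0,0],[0,0,0],[0,0,0]],"hand":[-1,-1,-1,-1,-1,-1,-1,-1]}' 80
python3 - <<'E'
from workcell import r
import cv2,numpy as np
c=r.read_camera("wrist");s=r.read_camera("scene")
a=c["pixels"][80:380,120:520,::-1]
b=cv2.resize(s["pixels"][110:240,250:419,::-1],(390,300),interpolation=cv2.INTER_CUBIC)
cv2.imwrite("pics/w6.png",np.hstack([a,b]));o=r.observe();print(np.abs(o["qd"]).max(),o["wrist_torque"],o["force"])
E
```

```text
time: 10.65
eef_pos: [0.5506, 0.0882, 0.1923]
eef_rot: [-0.025, 1.0, -0.0, 0.001]
force: [0.8, -0.2, -7.7]
grip_width: 0.0205
finger_force: 78.6
time: 11.45
eef_pos: [0.55, 0.0882, 0.2001]
eef_rot: [-0.025, 1.0, 0.0, -0.0]
force: [-0.3, -0.6, -8.2]
grip_width: 0.0203
finger_force: 78.6
0.0032626554784437214 [-0.02645983 -0.05528326 -0.06884605] [-0.09520037 -0.73273512 -7.66706202]
```

View pics/w6.png

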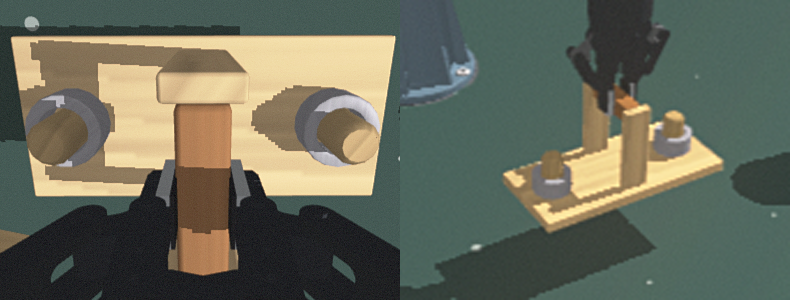

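The carrier hangs level about 10 cm up (8 N, full weight), with both collars seated at (68,128) and (337,128) and the pads on the bar at (205,190).

```bash
python3 -c "
from workcell import r
print(r.job_done())"
```

```text
the job is handed in; nothing more can be done
None
```

The matching collar is seated on the empty post and the carrier is held by its handle, level and about 10 cm up; the job is handed in, but no verdict came back.

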